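# Swing out the bench hook and hang the drive cage on it

## Robot

A 6-joint arm with a two-finger parallel gripper is mounted at the origin on the work surface. World frame = base frame: x ahead of the robot, y to its left, z up, the work surface at z = 0. Lengths are in m, angles in rad, forces in N, time in s.
With the tool pointing down it reaches from about 0.425 to 1.125 m from the base axis. Payload 14.9 kg.
Tool frame: the origin (TCP) lies at the very end of the fingers, on their centre line; the grasp point (between the pads) lies 19 mm behind it; z points along the fingers, y is the line along which they close (so a half turn about z gives the same grasp; the last joint's range is limited). The gripper opens to 91 mm and grips with 3 to 60 N. Pads are 32 mm wide; open, the fingers measure 118 mm over their backs; the gripper's body (76 mm by 178 mm) begins 60 mm behind the grasp point.
Start: joints at [-1.187, 0.379, 1.734, -0, 1.028, -0.033], TCP at [0.283, -0.64, 0.214] pointing down, gripper open.
Joint ranges: [-2.77, 2.77], [-0.74, 2.19], [0, 2.66], [-1.06, 4.2], [0.31, 2.87], [-3.08, 3.08]. Speed limits (rad/s): [1.89, 1.89, 2.39, 3.14, 3.14, 3.14].

## Interface

Orientations are given as a 3x3 rotation matrix whose columns are the frame's x, y, z axes.
In Python, from workcell import status, imaging, sign_off gives the robot as it stands. The module is installed in compiled form; this text tells all that it offers.
- The arm moves only by the shell command python3 -m pendant 'ROWS' [FORCE]. ROWS is JSON, a list of rows, each an object of numbers: "rx", "ry", "rz": the turn, a rotation vector about the world's x, y, z in units of 8 degrees (1.0 is 8 degrees); "dx", "dy", "dz": the shift along the world's x, y, z in units of 4 cm (1.0 is 4 cm); "claw": the opening, from -1 (shut) to 1 (fully open). In form: [{"rx": .., "ry": .., "rz": .., "dx": .., "dy": .., "dz": .., "claw": ..}, ...]. A call has 1 to 8 rows; each row shifts and turns the commanded pose from where the row before left it; what a row does not reach is not made up. A row lasts 1/8 s, in which the tool goes at most 62.5 mm and 10.7 degrees, less where a joint would pass 70% of its speed; a pose out of reach is approached as far as the arm can. A call with a number of a shift or a turn outside -1 to 1 is refused whole. A call with a gripper value outside its range is refused whole. The fingers move at their own pace and stop on an object; FORCE is the grip in N (left out, the last holds). Time passes only in rows, so rows that do not move let the fingers close. It gives the time, the measured TCP pose, the force, the opening and the grip force at its end, in the units of the state.
- status.get_obs(): the state, without advancing time (a new reading comes with each control period).
- imaging.camera(name): name is "side" or "top" or "wrist"; returns a dict with "image" (480x640x3 uint8, red, green, blue), "z_map" (480x640 float32, m along the optical axis (not along the pixel's ray), 0 where there is no reading), "K" (3x3 intrinsics, pixels), "k1" (the pictures are not rectified: a ray, as slopes to the right and down, at radius r is drawn at 1 + k1 r^2 times it, then the intrinsics apply), "R" (3x3) and "t" (3): a world point X has camera coordinates R X + t; the wrist camera has in their place "hand_eye" (4x4, takes a point from camera to tool coordinates, whose origin is the TCP and whose axes are the flange's). Camera axes: x right, y down, z forward; pixel columns grow to the right and rows downward; lengths in m; the calibration is good to about 2 mm. A picture is of the moment at which its call begins: read the wrist's pose just before it.
- sign_off(): hands the job in; it is judged then, once.
The state is a dict: "t": time; "qpos": joint angles; "joint_velocities": joint speeds; "joint_efforts": joint torques, N m; "tool_pos": TCP position; "orientation": TCP orientation; "contact_force": force on the tool from outside, world axes, zero at the start; "moment": the same for the moment, N m; "width": opening from 0.0 (shut) to 1.0 (fully open); "grip_force": force on a finger pad.
Only numpy, scipy, OpenCV 4.12 (cv2) and the standard library are available. Lean on these libraries where they do the work, as an engineer would, in place of code of your own. Each camera call takes 0.05 s, during which the arm holds its last target. There are 200 camera calls.

## Task

Swing the folded steel hook out from the bench panel and press it down into the slot of its index collar so that it is locked, finding the slot by feel and without forcing it. Then hang the small open-ended drive cage on it: thread the cage over the upturned tip, lower it gently until its roof rests on the hook's bar behind the tip, and let go. Leave the other things on the bench where they are.

Things in the scene. Friction and masses are not known exactly. Their poses are not given: they have to be found in the camera images.
- panel: Grey perforated steel panel fixed on the bench, 360 mm long, its top edge 236 mm above the bench; it carries the hook. Origin on the hook's vertical pivot axis, at bench height; z up, -x square out from the panel's face (the face is 16 mm behind the pivot), y along the panel. Only the pivot nut (9 mm radius, top 257 mm above the bench) stands higher than its top edge.
- collar_top (a point): Fixed point on the pivot axis at the top of the index collar, the steel ring (32 mm radius) under the hook's bar, 216 mm above the bench. The collar has one radial slot, 10.5 mm wide and 8 mm deep. It was clamped by hand and the slot's angle is not measured: somewhere from 1.15 to 1.85 rad of swing, to be felt for.
- hook: Plain steel swing hook: flat bar on edge, 8 mm thick, 14 mm high, 115 mm from the pivot to the centre of its upturned round tip. Origin on the pivot axis at the bar's top edge; z up, y along the bar towards the tip. A square key under the bar (8 mm wide, 10 mm high, 19 to 31 mm from the pivot) rides on the collar; the bar's top edge is then 240 mm above the bench.
- hook_tip (a point): Centre of the top of the hook's upturned tip, a round post 12 mm in diameter, 30 mm above the bar's top edge, 115 mm from the pivot. It serves as the handle for swinging the hook.
- swing (a joint): Angle of the hook, rad: 0 = folded along the panel (bar along the panel's +y), 1.57 = square out (along the panel's -x); anticlockwise seen from above, up to 1.95. Stiff, about 0.2 N m of friction: it stays where it is left. With the key in the slot less than 0.1 rad of play remains.
- drop (a joint): How far the hook has gone down on its pivot, m: 0 = key riding on the collar, 0.008 = key at the bottom of the slot, hook locked. It does not fall by itself: it takes about 2 N to push down and 8 N to lift. More than 30 N between key and collar is forcing it.
- cage: Drive cage of plain sheet steel: a tunnel open at both ends, 3 mm walls, 64 mm wide (y), 62 mm high (z), 50 mm deep along the tunnel (x); inside 58 mm wide, 56 mm high. 0.18 to 0.35 kg. It stands on the bench on its floor, gripped across its two closed side walls. Origin at the centre of its underside.
- cage_roof (a point): Centre of the underside of the cage's roof, 59 mm above the cage's origin. When hung it lies on the bar's top edge; between collar and tip the cage has room with this point 58 to 83 mm from the pivot. More than 30 N between cage and hook is a knock.
- hard_drive: Bystander: solid hard drive, 101 x 147 x 26 mm, lying flat.
- power_supply: Bystander: steel power supply box, 140 x 150 x 86 mm, with a round fan grille on top.
- screw_cup: Bystander: cup for screws, 76 mm across, 70 mm high.
- screwdriver: Bystander: screwdriver, 200 mm long, lying on the bench under the hook.
- pliers: Bystander: pliers, 155 mm long, lying flat.
- fan: Bystander: square fan, 80 x 80 x 25 mm, lying flat.
- heat_sink: Bystander: finned heat sink, 70 x 60 x 37 mm.
There are look-alikes about, which are no part of the job. Leave any yellow look-alike of the cage alone.

How it is judged:
By the outcome, as a careful person would: the job done as asked, in the order asked, and still so for the second after the job is handed in, with the robot touching nothing.
It also fails if it takes over 72 s, if anything falls off the work surface, if the arm or the gripper's body presses on something with over 40 N, if the wrist force passes 120 N, or if a joint passes its speed limit or range.

## Working session

There is one attempt and no reset: what is moved stays moved. The work goes in short steps, Python scripts to look and compute and a shell command to move; the robot and the scene stay as the last step left them, time stands still between calls to the robot, and variables do not carry over. Pictures are saved under pics/ and viewed, at most 10 in all, crops included, and the job is handed in when it is done.

```bash
mkdir -p pics; cat > h.py <<'E'
import numpy as np, cv2
from workcell import status, imaging
def cam(n):
    o=status.get_obs(); c=imaging.camera(n)
    if 'hand_eye' in c:
        T=np.eye(4);T[:3,:3]=np.array(o['orientation']);T[:3,3]=o['tool_pos']
        M=T@np.array(c['hand_eye']); c['Rw'],c['tw']=M[:3,:3],M[:3,3]
    else:
        R=np.array(c['R']);c['Rw']=R.T;c['tw']=-R.T@np.array(c['t'])
    return c
def ray(c,u,v):
    K=np.array(c['K']);p=np.array([(u-K[0,2])/K[0,0],(v-K[1,2])/K[1,1]]);q=p.copy()
    for _ in range(20): q=p/(1+c['k1']*(q@q))
    return np.array([q[0],q[1],1.])
def pt(c,u,v):  # by depth
    z=np.median([a for a in c['z_map'][int(v)-1:int(v)+2,int(u)-1:int(u)+2].ravel() if a>0] or [0]); return c['Rw']@(ray(c,u,v)*z)+c['tw']
def ptz(c,u,v,h): # at height h
    d=c['Rw']@ray(c,u,v); return c['tw']+d*(h-c['tw'][2])/d[2]
def cloud(c):
    K=np.array(c['K']);v,u=np.mgrid[:480,:640];p=np.stack([(u-K[0,2])/K[0,0],(v-K[1,2])/K[1,1]],-1);q=p.copy()
    for _ in range(20): q=p/(1+c['k1']*(q**2).sum(-1,keepdims=True))
    P=np.dstack([q,np.ones((480,640))])*c['z_map'][...,None]
    W=P@c['Rw'].T+c['tw']; W[c['z_map']<=0]=np.nan; return W
def save(c,f): cv2.imwrite('pics/'+f,c['image'][...,::-1])
E
python3 - <<'E'
from h import *; import pickle
for n in ('top','side'):
    c=cam(n); save(c,n+'1.png'); pickle.dump(c,open(n+'.pkl','wb')); print(n,c['tw'],c['Rw'][:,2],c['k1'])
o=status.get_obs();print(o['tool_pos'],o['orientation'],o['t'],o['width'],o['contact_force'])
E
```

```text
top [ 0.49179354 -0.00313262  1.42271549] [ 0.07273385 -0.01960234 -0.99715873] -0.17420088091659167
side [0.4825849  0.78196212 0.84829918] [ 0.08289532 -0.76674335 -0.63657914] -0.10739310202091022
[ 0.28324857 -0.63975633  0.21335763] [[ 9.14385249e-01  4.04845019e-01 -3.55103410e-04]
 [ 4.04845174e-01 -9.14384839e-01  8.66812802e-04]
 [ 2.62236715e-05 -9.36362741e-04 -9.99999561e-01]] 0.1 0.9977904807981461 [0.78370364 0.06168115 0.1724018 ]
```

View pics/top1.png

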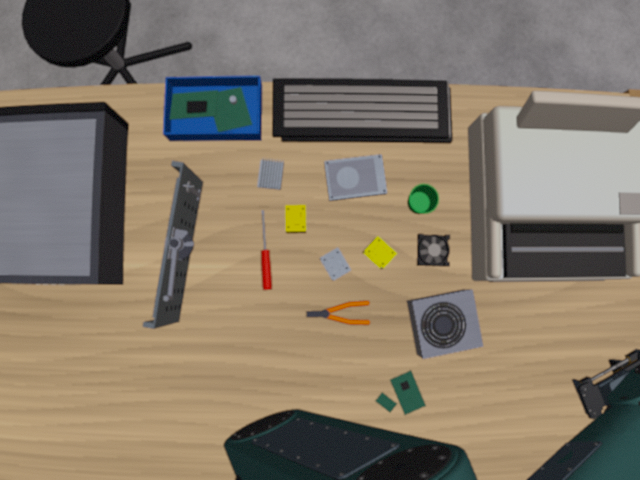

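View pics/side1.png

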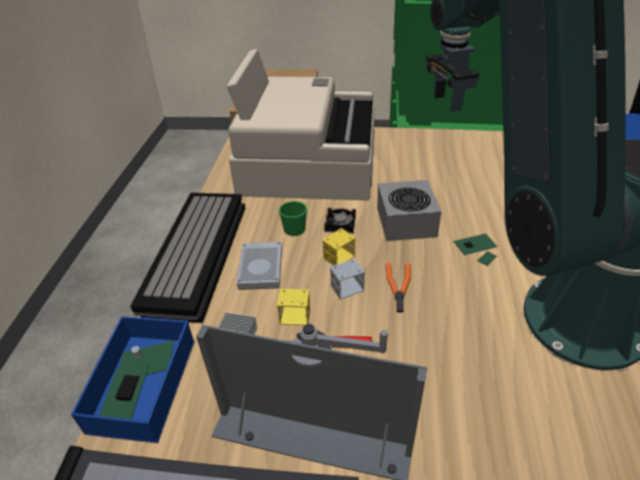

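The top view shows the panel at (180,245), with the pivot around (181,241) and the tip around (168,297). The cage candidates are grey (335,263), yellow (295,218) and yellow (379,252), so I choose the grey one. A close crop will check it.

```bash
python3 - <<'E'
from h import *; import pickle
c=pickle.load(open('top.pkl','rb'));s=pickle.load(open('side.pkl','rb'))
a=cv2.resize(c['image'][150:330,145:215],None,fx=3.3,fy=3.3,interpolation=2)
b=cv2.resize(c['image'][235:295,305:405],None,fx=5,fy=5,interpolation=2)
d=cv2.resize(s['image'][250:370,270:400],None,fx=4,fy=4,interpolation=2)
im=np.zeros((600,800,3),np.uint8)
im[:594,:231]=a; b=cv2.resize(b,(560,336))[:,:]
im[:300,240:740]=cv2.resize(b,(500,300)); d=cv2.resize(d,(320,295)); im[305:600,240:560]=d
cv2.imwrite('pics/crop1.png',im[...,::-1])
W=cloud(c); Ws=cloud(s)
for nm,X in(('top',W),('side',Ws)):
    # points above panel edge
    m=(X[...,2]>.243)&(X[...,2]<.30)&(X[...,1]>.2)&(X[...,1]<.6)&(X[...,0]>.2)&(X[...,0]<.8)
    v,u=np.nonzero(m)
    n,l=cv2.connectedComponents(m.astype(np.uint8))
    for i in range(1,n):
        p=X[l==i]; 
        if len(p)>2: print(nm,len(p),p.mean(0).round(4),p.max(0).round(4),p.min(0).round(4), np.argwhere(l==i).mean(0))
    m=(X[...,2]>.052)&(X[...,2]<.075)&(np.abs(X[...,0]-.42)<.25)&(X[...,1]<.25)&(X[...,1]>-.2)
    n,l=cv2.connectedComponents(m.astype(np.uint8))
    for i in range(1,n):
        p=X[l==i]
        if len(p)>30:
            r=cv2.minAreaRect((p[:,:2]*1000).astype(np.float32)); print(nm,'cage',len(p),p.mean(0).round(4),r,np.argwhere(l==i).mean(0))
# panel top edge
m=(np.abs(W[...,2]-.236)<.006)&(W[...,1]>.2)&(W[...,1]<.6)
p=W[m]; r=cv2.minAreaRect((p[:,:2]*1000).astype(np.float32)); print('panel',len(p),r)
E
```

```text
top 130 [0.5761 0.2768 0.2537] [0.5892 0.2908 0.263 ] [0.5637 0.2649 0.2434] [242.94615385 174.37692308]
top 3 [0.5584 0.2809 0.2444] [0.5599 0.282  0.2455] [0.5577 0.2792 0.243 ] [251.66666667 173.33333333]
top 4 [0.552  0.2791 0.2436] [0.5536 0.2819 0.244 ] [0.5494 0.2773 0.2432] [254.75 174.25]
top 3 [0.5039 0.2876 0.2459] [0.5053 0.2887 0.2471] [0.5032 0.2868 0.2446] [277.66666667 169.66666667]
top 6 [0.4977 0.2851 0.2441] [0.5012 0.2896 0.2462] [0.4949 0.2826 0.2431] [280.66666667 171.        ]
top 3 [0.4845 0.2864 0.244 ] [0.4866 0.2871 0.2444] [0.4824 0.2851 0.2434] [287.         170.33333333]
top 45 [0.4634 0.2877 0.2657] [0.4719 0.2957 0.2757] [0.4577 0.2826 0.2436] [297.31111111 167.04444444]
top cage 436 [0.6444 0.0304 0.063 ] ((644.6185302734375, 30.201745986938477), (50.6737174987793, 48.45903778076172), 0.10745508968830109) [220.50917431 294.88761468]
top cage 511 [ 0.5697 -0.1726  0.0633] ((569.5067749023438, -174.982666015625), (64.18062591552734, 50.90400314331055), 48.36593246459961) [251.49510763 379.04500978]
top cage 551 [ 0.5411 -0.0661  0.0631] ((541.1732788085
[... 229 characters left out ...]
[0.4635 0.2952 0.2595] [0.4692 0.299  0.2703] [0.4574 0.287  0.243 ] [337.648 382.808]
side cage 382 [ 0.5725 -0.1687  0.0608] ((571.3123779296875, -173.806396484375), (68.69483947753906, 54.230201721191406), 49.098934173583984) [239.60994764 337.10471204]
side cage 472 [ 0.5435 -0.0627  0.0611] ((542.8629150390625, -64.64525604248047), (65.50337982177734, 55.384521484375), 30.234176635742188) [269.49364407 345.99152542]
side cage 409 [0.6446 0.033  0.0611] ((645.5415649414062, 31.12820816040039), (48.860469818115234, 55.20954132080078), 0.19617316126823425) [297.53789731 296.24938875]
panel 750 ((574.8176879882812, 292.7720031738281), (55.2968635559082, 359.9996032714844), 80.8795394897461)
```

View pics/crop1.png

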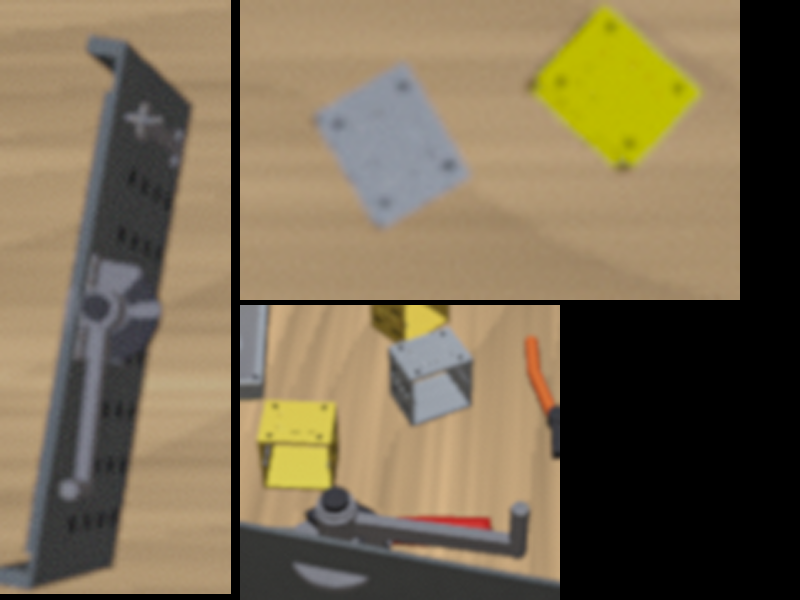

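The crop confirms the grey, plain tunnel cage, with its long side at about 30° and its centre near (0.542, -0.066). The hook is folded with its tip at about (0.463, 0.29).

```bash
python3 - <<'E'
from h import *; import pickle
c=pickle.load(open('top.pkl','rb'));s=pickle.load(open('side.pkl','rb'))
print('tip',ptz(c,166.2,298.5,.270),'nut',ptz(c,174.4,243.3,.257),'edge',ptz(c,177.7,162.7,.236),ptz(c,154.1,326.4,.236))
# side crop: scale 130px->320, 120px->295, origin (240,305)
f=lambda x,y:(270+(x-240)*130/320,250+(y-305)*120/295)
print('side tip',ptz(s,*f(519,509),.270),'nut',ptz(s,*f(335,495),.257))
E
python3 -m pendant '[{"dz":1,"dx":1},{"dz":1,"dx":1,"dy":1},{"dz":1,"dx":1,"dy":1},{"dx":1,"dy":1,"rz":1},{"dx":1,"dy":1,"rz":1},{"dx":0.5,"dy":1,"rz":1},{"dy":1,"rz":1},{"dy":1,"rz":1}]'
python3 -m pendant '[{"dy":1,"rz":1},{"dy":1,"rz":1},{"dy":1},{"dy":1},{"dy":1},{"dy":1},{"dy":1},{"dy":1}]'
```

```text
tip [0.46106404 0.28839193 0.27      ] nut [0.57512066 0.27595482 0.257     ] edge [0.74973142 0.2781107  0.236     ] [0.40118213 0.32265341 0.236     ]
side tip [0.46315184 0.29494852 0.27      ] nut [0.57649878 0.28060369 0.257     ]validation failed for argument at $[0]...
validation failed for argument at $[0]...
```

```bash
python3 -m pendant '[{"rx":0,"ry":0,"rz":0,"dx":1,"dy":0,"dz":1,"claw":1},{"rx":0,"ry":0,"rz":0,"dx":1,"dy":1,"dz":1,"claw":1},{"rx":0,"ry":0,"rz":0,"dx":1,"dy":1,"dz":1,"claw":1},{"rx":0,"ry":0,"rz":1,"dx":1,"dy":1,"dz":0,"claw":1},{"rx":0,"ry":0,"rz":1,"dx":1,"dy":1,"dz":0,"claw":1},{"rx":0,"ry":0,"rz":1,"dx":0.5,"dy":1,"dz":0,"claw":1},{"rx":0,"ry":0,"rz":1,"dx":0,"dy":1,"dz":0,"claw":1},{"rx":0,"ry":0,"rz":1,"dx":0,"dy":1,"dz":0,"claw":1}]'
```

```text
t: 1.1
tool_pos: [0.4956, -0.3664, 0.3257]
orientation: [[0.436, 0.9, -0.0], [0.9, -0.436, 0.0], [0.0, -0.001, -1.0]]
contact_force: [0.6, -0.1, 0.0]
width: 1.0
grip_force: 0.0
```

```bash
python3 -m pendant '[{"rx":0,"ry":0,"rz":1,"dx":0,"dy":1,"dz":0,"claw":1},{"rx":0,"ry":0,"rz":1,"dx":0,"dy":1,"dz":0,"claw":1},{"rx":0,"ry":0,"rz":0.4,"dx":0,"dy":1,"dz":0,"claw":1},{"rx":0,"ry":0,"rz":0,"dx":0,"dy":1,"dz":0,"claw":1},{"rx":0,"ry":0,"rz":0,"dx":0,"dy":1,"dz":0,"claw":1},{"rx":0,"ry":0,"rz":0,"dx":0,"dy":1,"dz":0,"claw":1},{"rx":0,"ry":0,"rz":0,"dx":0,"dy":1,"dz":0,"claw":1},{"rx":0,"ry":0,"rz":0,"dx":0,"dy":1,"dz":0,"claw":1}]' && python3 -m pendant '[{"rx":0,"ry":0,"rz":0,"dx":0,"dy":1,"dz":0,"claw":1},{"rx":0,"ry":0,"rz":0,"dx":0,"dy":1,"dz":0,"claw":1},{"rx":0,"ry":0,"rz":0,"dx":0,"dy":1,"dz":0,"claw":1},{"rx":0,"ry":0,"rz":0,"dx":0,"dy":1,"dz":0,"claw":1},{"rx":0,"ry":0,"rz":0,"dx":0,"dy":1,"dz":0,"claw":1},{"rx":0,"ry":0,"rz":0,"dx":0,"dy":0,"dz":0.5,"claw":1},{"rx":0,"ry":0,"rz":0,"dx":0,"dy":0,"dz":0,"claw":1},{"rx":0,"ry":0,"rz":0,"dx":0,"dy":0,"dz":0,"claw":1}]' && python3 - <<'E'
from h import *; import pickle
c=cam('wrist'); save(c,'w1.png'); pickle.dump(c,open('w1.pkl','wb')); print(c['tw'],c['Rw'][:,2])
E
```

```text
t: 2.1
tool_pos: [0.4952, -0.0466, 0.326]
orientation: [[0.121, 0.993, -0.0], [0.993, -0.121, 0.0], [0.0, -0.0, -1.0]]
contact_force: [0.7, -0.4, -0.3]
width: 1.002
grip_force: 0.0
t: 3.1
tool_pos: [0.4953, 0.1517, 0.3454]
orientation: [[0.121, 0.993, -0.001], [0.993, -0.121, -0.0], [-0.0, -0.001, -1.0]]
contact_force: [-0.0, -0.4, 0.1]
width: 0.999
grip_force: 0.0
[0.50565362 0.22893724 0.51596871] [-0.03311279 -0.27186429 -0.96176575]
```

View pics/w1.png

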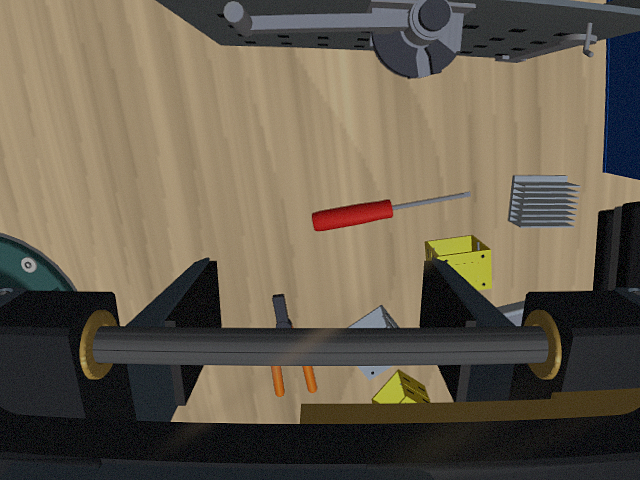

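The wrist view shows the tip top at (237,11), the nut at (435,13), and the slot as a light gap in the collar at about (423,67). That gives a rough hint of the slot's angle.

```bash
python3 - <<'E'
from h import *; import pickle
c=pickle.load(open('w1.pkl','rb'))
print('tip',ptz(c,237,11,.270),pt(c,237,11),'nut',ptz(c,435,13,.257),pt(c,435,13))
for p in((423,55),(424,65),(423,75)): print(ptz(c,*p,.216),pt(c,*p))
E
```

```text
tip [0.46711426 0.29086789 0.27      ] [0.46710579 0.2908815  0.26994593] nut [0.57911661 0.27954565 0.257     ] [0.57919316 0.27959839 0.25673013]
[0.58062671 0.26133493 0.216     ] [0.58265599 0.26221183 0.20788079]
[0.58085639 0.25470886 0.216     ] [0.58289988 0.25540915 0.20784893]
[0.57970726 0.24817683 0.216     ] [0.58160366 0.24866952 0.20831829]
```

```bash
python3 -m pendant '[{"rx":0,"ry":0,"rz":0,"dx":-0.73,"dy":1,"dz":0,"claw":1},{"rx":0,"ry":0,"rz":0,"dx":0,"dy":1,"dz":0,"claw":1},{"rx":0,"ry":0,"rz":0,"dx":0,"dy":1,"dz":0,"claw":1},{"rx":0,"ry":0,"rz":0,"dx":0,"dy":0.48,"dz":0,"claw":1},{"rx":0,"ry":0,"rz":0,"dx":0,"dy":0,"dz":-0.8,"claw":1},{"rx":0,"ry":0,"rz":0,"dx":0,"dy":0,"dz":-0.8,"claw":1},{"rx":0,"ry":0,"rz":0,"dx":0,"dy":0,"dz":-0.5,"claw":0},{"rx":0,"ry":0,"rz":0,"dx":0,"dy":0,"dz":-0.3,"claw":-0.4}]' && python3 -m pendant '[{"rx":0,"ry":0,"rz":0,"dx":0,"dy":0,"dz":0,"claw":-0.6},{"rx":0,"ry":0,"rz":0,"dx":0,"dy":0,"dz":0,"claw":-0.8},{"rx":0,"ry":0,"rz":0,"dx":0,"dy":0,"dz":0,"claw":-1},{"rx":0,"ry":0,"rz":0,"dx":0,"dy":0,"dz":0,"claw":-1},{"rx":0,"ry":0,"rz":0,"dx":0,"dy":0,"dz":0,"claw":-1},{"rx":0,"ry":0,"rz":0,"dx":0,"dy":0,"dz":0,"claw":-1}]' 6
```

```text
t: 4.15
tool_pos: [0.4661, 0.2904, 0.2488]
orientation: [[0.121, 0.993, -0.001], [0.993, -0.121, -0.001], [-0.001, -0.001, -1.0]]
contact_force: [0.1, -0.4, 0.1]
width: 0.814
grip_force: 0.0
t: 4.9
tool_pos: [0.4659, 0.2913, 0.2501]
orientation: [[0.121, 0.993, -0.001], [0.993, -0.121, -0.0], [-0.0, -0.001, -1.0]]
contact_force: [-11.7, 2.4, 4.1]
width: 0.171
grip_force: 6.0
```

```bash
python3 -m pendant '[{"rx":0,"ry":0,"rz":0,"dx":-0.05,"dy":0,"dz":0,"claw":-1},{"rx":0,"ry":0,"rz":0,"dx":0,"dy":0,"dz":0,"claw":-1},{"rx":0,"ry":0,"rz":0,"dx":0,"dy":0,"dz":0,"claw":-1},{"rx":0,"ry":0,"rz":0,"dx":0,"dy":0,"dz":0,"claw":-1}]' 6
```

```text
t: 5.4
tool_pos: [0.4639, 0.2914, 0.25]
orientation: [[0.121, 0.993, -0.001], [0.993, -0.121, 0.0], [0.0, -0.001, -1.0]]
contact_force: [-5.3, 1.4, 1.9]
width: 0.126
grip_force: 6.0
```

```bash
python3 - <<'E'
import numpy as np
p0=np.radians(174.2)
f=lambda s:.115*np.array([np.cos(p0+s),np.sin(p0+s)])
print(f(0))
for a,b in [(i*.14,(i+1)*.14) for i in range(8)]+[(1.12+.04*i,1.16+.04*i) for i in range(19)]: print(round(b,2),((f(b)-f(a))/.04).round(3),(f(b)-f(0)).round(4))
E
```

```text
[-0.11441128  0.01162147]
0.14 [-0.013 -0.402] [-0.0005 -0.0161]
0.28 [ 0.044 -0.4  ] [ 0.0012 -0.0321]
0.42 [ 0.099 -0.39 ] [ 0.0052 -0.0477]
0.56 [ 0.152 -0.372] [ 0.0113 -0.0625]
0.7 [ 0.203 -0.347] [ 0.0194 -0.0764]
0.84 [ 0.249 -0.316] [ 0.0294 -0.0891]
0.98 [ 0.291 -0.278] [ 0.041  -0.1002]
1.12 [ 0.327 -0.234] [ 0.0541 -0.1095]
1.16 [ 0.099 -0.058] [ 0.0581 -0.1119]
1.2 [ 0.101 -0.054] [ 0.0621 -0.114 ]
1.24 [ 0.103 -0.05 ] [ 0.0663 -0.1161]
1.28 [ 0.105 -0.046] [ 0.0705 -0.1179]
1.32 [ 0.107 -0.042] [ 0.0748 -0.1196]
1.36 [ 0.109 -0.037] [ 0.0791 -0.1211]
1.4 [ 0.11  -0.033] [ 0.0835 -0.1224]
1.44 [ 0.111 -0.029] [ 0.088  -0.1235]
1.48 [ 0.112 -0.024] [ 0.0925 -0.1245]
1.52 [ 0.113 -0.02 ] [ 0.097  -0.1253]
1.56 [ 0.114 -0.015] [ 0.1016 -0.1259]
1.6 [ 0.115 -0.011] [ 0.1061 -0.1263]
1.64 [ 0.115 -0.006] [ 0.1107 -0.1266]
1.68 [ 0.115 -0.001] [ 0.1153 -0.1266]
1.72 [0.115 0.003] [ 0.1199 -0.1265]
1.76 [0.115 0.008] [ 0.1245 -0.1262]
1.8 [0.114 0.012] [ 0.1291 -0.1257]
1.84 [0.114 0.017] [ 0.1336 -0.125 ]
1.88 [0.113 0.021] [ 0.1382 -0.1241]
```

```bash
python3 -m pendant '[{"rx":0,"ry":0,"rz":0,"dx":-0.025,"dy":0,"dz":0,"claw":-1},{"rx":0,"ry":0,"rz":0,"dx":-0.01,"dy":-0.4,"dz":0,"claw":-1},{"rx":0,"ry":0,"rz":0,"dx":0.04,"dy":-0.4,"dz":0,"claw":-1},{"rx":0,"ry":0,"rz":0,"dx":0,"dy":0,"dz":0,"claw":-1}]' 25
```

```text
t: 5.9
tool_pos: [0.465, 0.258, 0.2502]
orientation: [[0.121, 0.993, 0.001], [0.993, -0.121, -0.0], [-0.0, 0.001, -1.0]]
contact_force: [2.1, -0.3, -2.5]
width: 0.121
grip_force: 25.0
```

Moving freely, so I'll continue the arc.

```bash
python3 -m pendant '[{"rx":0,"ry":0,"rz":0,"dx":0.1,"dy":-0.39,"dz":0,"claw":-1},{"rx":0,"ry":0,"rz":0,"dx":0.15,"dy":-0.37,"dz":0,"claw":-1},{"rx":0,"ry":0,"rz":0,"dx":0.2,"dy":-0.35,"dz":0,"claw":-1},{"rx":0,"ry":0,"rz":0,"dx":0,"dy":0,"dz":0,"claw":-1}]' && python3 -m pendant '[{"rx":0,"ry":0,"rz":0,"dx":0.25,"dy":-0.32,"dz":0,"claw":-1},{"rx":0,"ry":0,"rz":0,"dx":0.29,"dy":-0.28,"dz":0,"claw":-1},{"rx":0,"ry":0,"rz":0,"dx":0.33,"dy":-0.23,"dz":0,"claw":-1},{"rx":0,"ry":0,"rz":0,"dx":0,"dy":0,"dz":0,"claw":-1}]'
```

```text
t: 6.4
tool_pos: [0.482, 0.213, 0.25]
orientation: [[0.121, 0.993, -0.003], [0.993, -0.121, -0.002], [-0.002, -0.002, -1.0]]
contact_force: [-6.5, -6.0, 6.8]
width: 0.123
grip_force: 25.0
t: 6.9
tool_pos: [0.5167, 0.1791, 0.2497]
orientation: [[0.121, 0.993, -0.004], [0.993, -0.121, -0.004], [-0.004, -0.003, -1.0]]
contact_force: [-7.8, -14.9, 7.8]
width: 0.121
grip_force: 25.0
```

```bash
python3 -m pendant '[{"rx":0,"ry":0,"rz":0,"dx":-0.03,"dy":-0.1,"dz":0,"claw":-1},{"rx":0,"ry":0,"rz":0,"dx":0,"dy":0,"dz":0,"claw":-1}]'; python3 - <<'E'
import numpy as np
p0=np.radians(172.8)
f=lambda s:np.array([.577,.277])+.115*np.array([np.cos(p0+s),np.sin(p0+s)])
for s in np.arange(1.12,1.93,.04): print(round(s,2),f(s).round(4),((f(s+.04)-f(s))/.04).round(3))
E
```

```text
t: 7.15
tool_pos: [0.5172, 0.1782, 0.2504]
orientation: [[0.121, 0.993, 0.003], [0.993, -0.121, 0.002], [0.003, 0.002, -1.0]]
contact_force: [8.4, 10.2, -5.8]
width: 0.121
grip_force: 25.0
1.12 [0.5143 0.1806] [ 0.098 -0.061]
1.16 [0.5182 0.1782] [ 0.1   -0.057]
1.2 [0.5222 0.1759] [ 0.102 -0.053]
1.24 [0.5263 0.1738] [ 0.104 -0.049]
1.28 [0.5305 0.1718] [ 0.106 -0.044]
1.32 [0.5347 0.1701] [ 0.108 -0.04 ]
1.36 [0.539  0.1684] [ 0.109 -0.036]
1.4 [0.5434 0.167 ] [ 0.111 -0.031]
1.44 [0.5478 0.1658] [ 0.112 -0.027]
1.48 [0.5523 0.1647] [ 0.113 -0.022]
1.52 [0.5568 0.1638] [ 0.114 -0.018]
1.56 [0.5614 0.1631] [ 0.114 -0.013]
1.6 [0.5659 0.1625] [ 0.115 -0.009]
1.64 [0.5705 0.1622] [ 0.115 -0.004]
1.68 [0.5751 0.162 ] [0.115 0.   ]
1.72 [0.5797 0.162 ] [0.115 0.005]
1.76 [0.5843 0.1622] [0.115 0.01 ]
1.8 [0.5889 0.1626] [0.114 0.014]
1.84 [0.5935 0.1632] [0.113 0.019]
1.88 [0.598  0.1639] [0.113 0.023]
1.92 [0.6025 0.1649] [0.112 0.028]
```

```bash
python3 -m pendant '[{"rx":0,"ry":0,"rz":0,"dx":0.16,"dy":-0.05,"dz":0,"claw":-1},{"rx":0,"ry":0,"rz":0,"dx":0,"dy":0,"dz":0,"claw":-1}]';python3 -m pendant '[{"rx":0,"ry":0,"rz":0,"dx":0,"dy":0,"dz":-0.04,"claw":-1},{"rx":0,"ry":0,"rz":0,"dx":0,"dy":0,"dz":0,"claw":-1}]'
```

```text
t: 7.4
tool_pos: [0.5227, 0.1751, 0.2501]
orientation: [[0.121, 0.993, -0.0], [0.993, -0.121, -0.001], [-0.001, -0.0, -1.0]]
contact_force: [-1.0, -0.7, 2.2]
width: 0.12
grip_force: 25.0
t: 7.65
tool_pos: [0.5228, 0.1751, 0.2495]
orientation: [[0.12, 0.993, 0.001], [0.993, -0.12, -0.001], [-0.001, 0.001, -1.0]]
contact_force: [-5.1, -6.1, 13.8]
width: 0.121
grip_force: 25.0
```

```bash
cat > chk.py <<'E'
import sys; from workcell import status
o=status.get_obs(); f=o['contact_force']; p=o['tool_pos']
print(f'chk {p[0]:.4f} {p[1]:.4f} {p[2]:.4f} F', [round(float(x),1) for x in f])
sys.exit(0 if 4.5<f[2]<20 and p[2]>.2487 and abs(f[0])<15 and abs(f[1])<20 else 1)
E
C="python3 chk.py"
python3 -m pendant '[{"rx":0,"ry":0,"rz":0,"dx":0.1,"dy":-0.053,"dz":0.01,"claw":-1},{"rx":0,"ry":0,"rz":0,"dx":0,"dy":0,"dz":0,"claw":-1}]' >/dev/null && $C &&
python3 -m pendant '[{"rx":0,"ry":0,"rz":0,"dx":0.1,"dy":-0.049,"dz":0,"claw":-1},{"rx":0,"ry":0,"rz":0,"dx":0,"dy":0,"dz":0,"claw":-1}]' >/dev/null && $C &&
python3 -m pendant '[{"rx":0,"ry":0,"rz":0,"dx":0.106,"dy":-0.044,"dz":0,"claw":-1},{"rx":0,"ry":0,"rz":0,"dx":0,"dy":0,"dz":0,"claw":-1}]' >/dev/null && $C &&
python3 -m pendant '[{"rx":0,"ry":0,"rz":0,"dx":0.108,"dy":-0.04,"dz":0,"claw":-1},{"rx":0,"ry":0,"rz":0,"dx":0,"dy":0,"dz":0,"claw":-1}]' >/dev/null && $C
```

```text
chk 0.5265 0.1730 0.2495 F [-5.2, -5.3, 9.6]
chk 0.5304 0.1709 0.2495 F [-5.3, -6.0, 11.5]
chk 0.5348 0.1692 0.2495 F [-4.4, -5.1, 9.6]
chk 0.5391 0.1676 0.2494 F [-4.4, -5.9, 9.5]
```

```bash
C="python3 chk.py"
python3 -m pendant '[{"rx":0,"ry":0,"rz":0,"dx":0.109,"dy":-0.036,"dz":0,"claw":-1},{"rx":0,"ry":0,"rz":0,"dx":0,"dy":0,"dz":0,"claw":-1}]' >/dev/null && $C &&
python3 -m pendant '[{"rx":0,"ry":0,"rz":0,"dx":0.11,"dy":-0.031,"dz":0,"claw":-1},{"rx":0,"ry":0,"rz":0,"dx":0,"dy":0,"dz":0,"claw":-1}]' >/dev/null && $C &&
python3 -m pendant '[{"rx":0,"ry":0,"rz":0,"dx":0.112,"dy":-0.027,"dz":0,"claw":-1},{"rx":0,"ry":0,"rz":0,"dx":0,"dy":0,"dz":0,"claw":-1}]' >/dev/null && $C &&
python3 -m pendant '[{"rx":0,"ry":0,"rz":0,"dx":0.113,"dy":-0.022,"dz":0,"claw":-1},{"rx":0,"ry":0,"rz":0,"dx":0,"dy":0,"dz":0,"claw":-1}]' >/dev/null && $C &&
python3 -m pendant '[{"rx":0,"ry":0,"rz":0,"dx":0.114,"dy":-0.018,"dz":0,"claw":-1},{"rx":0,"ry":0,"rz":0,"dx":0,"dy":0,"dz":0,"claw":-1}]' >/dev/null && $C &&
python3 -m pendant '[{"rx":0,"ry":0,"rz":0,"dx":0.114,"dy":-0.013,"dz":0,"claw":-1},{"rx":0,"ry":0,"rz":0,"dx":0,"dy":0,"dz":0,"claw":-1}]' >/dev/null && $C
```

```text
chk 0.5435 0.1662 0.2494 F [-4.0, -5.6, 9.0]
chk 0.5479 0.1650 0.2494 F [-3.8, -4.2, 9.0]
chk 0.5524 0.1637 0.2494 F [-3.9, -5.1, 8.7]
chk 0.5570 0.1631 0.2494 F [-1.8, -3.5, 7.3]
chk 0.5615 0.1623 0.2494 F [-3.5, -4.7, 7.2]
chk 0.5661 0.1617 0.2494 F [-3.4, -5.1, 6.3]
```

```bash
C="python3 chk.py"
python3 -m pendant '[{"rx":0,"ry":0,"rz":0,"dx":0.086,"dy":-0.006,"dz":-0.012,"claw":-1},{"rx":0,"ry":0,"rz":0,"dx":0,"dy":0,"dz":0,"claw":-1}]' >/dev/null && $C &&
python3 -m pendant '[{"rx":0,"ry":0,"rz":0,"dx":0.086,"dy":-0.003,"dz":0,"claw":-1},{"rx":0,"ry":0,"rz":0,"dx":0,"dy":0,"dz":0,"claw":-1}]' >/dev/null && $C &&
python3 -m pendant '[{"rx":0,"ry":0,"rz":0,"dx":0.086,"dy":0,"dz":0,"claw":-1},{"rx":0,"ry":0,"rz":0,"dx":0,"dy":0,"dz":0,"claw":-1}]' >/dev/null && $C &&
python3 -m pendant '[{"rx":0,"ry":0,"rz":0,"dx":0.086,"dy":0.003,"dz":0,"claw":-1},{"rx":0,"ry":0,"rz":0,"dx":0,"dy":0,"dz":0,"claw":-1}]' >/dev/null && $C &&
python3 -m pendant '[{"rx":0,"ry":0,"rz":0,"dx":0.086,"dy":0.006,"dz":0,"claw":-1},{"rx":0,"ry":0,"rz":0,"dx":0,"dy":0,"dz":0,"claw":-1}]' >/dev/null && $C &&
python3 -m pendant '[{"rx":0,"ry":0,"rz":0,"dx":0.086,"dy":0.009,"dz":0,"claw":-1},{"rx":0,"ry":0,"rz":0,"dx":0,"dy":0,"dz":0,"claw":-1}]' >/dev/null && $C
```

```text
chk 0.5698 0.1615 0.2492 F [-2.9, -4.8, 10.0]
chk 0.5733 0.1615 0.2492 F [-2.1, -4.7, 9.7]
chk 0.5767 0.1616 0.2491 F [-3.3, -3.6, 8.3]
chk 0.5799 0.1617 0.2486 F [-0.4, -2.6, 3.4]
```

```bash
python3 -m pendant '[{"rx":0,"ry":0,"rz":0,"dx":0.05,"dy":0.005,"dz":-0.03,"claw":-1},{"rx":0,"ry":0,"rz":0,"dx":0,"dy":0,"dz":0,"claw":-1}]' >/dev/null; python3 chk.py;  python3 -m pendant '[{"rx":0,"ry":0,"rz":0,"dx":0,"dy":0,"dz":-0.03,"claw":-1},{"rx":0,"ry":0,"rz":0,"dx":0,"dy":0,"dz":0,"claw":-1}]' >/dev/null; python3 chk.py
```

```text
chk 0.5816 0.1620 0.2468 F [-1.6, -4.4, 0.9]
chk 0.5816 0.1620 0.2457 F [-1.8, -5.5, 0.5]
```

```bash
for i in 1; do python3 -m pendant '[{"rx":0,"ry":0,"rz":0,"dx":0,"dy":0,"dz":-0.04,"claw":-1},{"rx":0,"ry":0,"rz":0,"dx":0,"dy":0,"dz":-0.03,"claw":-1},{"rx":0,"ry":0,"rz":0,"dx":0,"dy":0,"dz":0,"claw":-1}]' >/dev/null; python3 chk.py;  python3 -m pendant '[{"rx":0,"ry":0,"rz":0,"dx":0,"dy":0,"dz":-0.03,"claw":-1},{"rx":0,"ry":0,"rz":0,"dx":0,"dy":0,"dz":0,"claw":-1}]' >/dev/null; python3 chk.py; done
```

```text
chk 0.5816 0.1620 0.2429 F [-0.8, -5.2, 0.3]
chk 0.5815 0.1620 0.2417 F [-1.9, -4.8, 2.2]
```

```bash
python3 -m pendant '[{"rx":0,"ry":0,"rz":0,"dx":0,"dy":0,"dz":-0.02,"claw":-1},{"rx":0,"ry":0,"rz":0,"dx":0,"dy":0,"dz":0,"claw":-1}]' >/dev/null; python3 chk.py;  python3 -m pendant '[{"rx":0,"ry":0,"rz":0,"dx":0,"dy":0,"dz":-0.02,"claw":-1},{"rx":0,"ry":0,"rz":0,"dx":0,"dy":0,"dz":0,"claw":-1}]' >/dev/null; python3 chk.py
```

```text
chk 0.5818 0.1620 0.2416 F [-2.5, -6.9, 8.3]
chk 0.5823 0.1621 0.2414 F [-4.6, -6.4, 12.7]
```

```bash
python3 -m pendant '[{"rx":0,"ry":0,"rz":0,"dx":0,"dy":0,"dz":0.03,"claw":-1},{"rx":0,"ry":0,"rz":0,"dx":0,"dy":0,"dz":0,"claw":-0.6},{"rx":0,"ry":0,"rz":0,"dx":0,"dy":0,"dz":0,"claw":0},{"rx":0,"ry":0,"rz":0,"dx":0,"dy":0,"dz":0,"claw":0},{"rx":0,"ry":0,"rz":0,"dx":0,"dy":0,"dz":0.3,"claw":0},{"rx":0,"ry":0,"rz":0,"dx":0,"dy":0,"dz":1,"claw":0},{"rx":0,"ry":0,"rz":0,"dx":0,"dy":0,"dz":0.9,"claw":0}]' && python3 -m pendant '[{"rx":0,"ry":0,"rz":1,"dx":-0.5,"dy":-1,"dz":0,"claw":1},{"rx":0,"ry":0,"rz":1,"dx":-0.5,"dy":-1,"dz":0,"claw":1},{"rx":0,"ry":0,"rz":1,"dx":0,"dy":-1,"dz":0,"claw":1},{"rx":0,"ry":0,"rz":1,"dx":0,"dy":-1,"dz":0,"claw":1},{"rx":0,"ry":0,"rz":0.6,"dx":0,"dy":-1,"dz":0,"claw":1},{"rx":0,"ry":0,"rz":0,"dx":0,"dy":0,"dz":0,"claw":1},{"rx":0,"ry":0,"rz":0,"dx":0,"dy":0,"dz":0,"claw":1}]' && python3 - <<'E'
from h import *; import pickle
c=cam('wrist'); save(c,'w2.png'); pickle.dump(c,open('w2.pkl','wb'))
W=cloud(c)
m=(W[...,2]>.055)&(W[...,2]<.07)&(abs(W[...,0]-.542)<.06)&(abs(W[...,1]+.066)<.06)
p=W[m]; print(len(p),p.mean(0),cv2.minAreaRect((p[:,:2]*1000).astype(np.float32)) if len(p) else 0)
t=cam('top');save(t,'top2.png');pickle.dump(t,open('top2.pkl','wb'));X=cloud(t)
m=(X[...,2]>.225)&(X[...,2]<.30)&(X[...,1]>.1)&(X[...,1]<.255)&(X[...,0]>.5)&(X[...,0]<.68)
p=X[m];print('hook',p.mean(0),p[p[:,2]>.245].mean(0), np.argwhere(m).mean(0),p.min(0),p.max(0))
E
```

```text
t: 13.65
tool_pos: [0.5818, 0.1624, 0.3317]
orientation: [[0.12, 0.993, 0.0], [0.993, -0.12, 0.0], [0.0, 0.0, -1.0]]
contact_force: [0.1, 0.2, 0.1]
width: 0.499
grip_force: 0.0
t: 14.52
tool_pos: [0.5418, -0.0374, 0.3301]
orientation: [[-0.497, 0.868, 0.001], [0.868, 0.497, 0.0], [-0.0, 0.001, -1.0]]
contact_force: [0.2, 0.7, 0.0]
width: 0.997
grip_force: 0.0
2633 [ 0.54367472 -0.06430253  0.06186131] ((543.7510375976562, -64.84825134277344), (64.07889556884766, 49.746726989746094), 29.82423973083496)
hook [0.57912002 0.20230162 0.23759487] [0.58038694 0.16200838 0.26135423] [242.09547739 211.18090452] [0.5735554  0.15676205 0.22627729] [0.58612818 0.2546606  0.26728022]
```

View pics/w2.png

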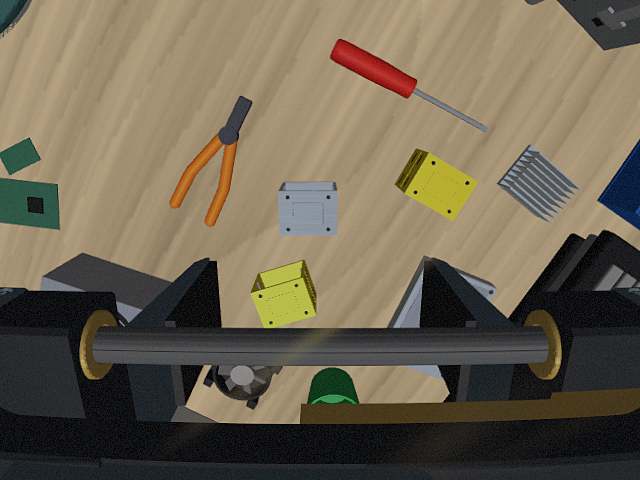

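The wrist view shows the grey cage at (308,208) square to the gripper. In depth it lies at (0.5435, -0.065). The hook bar is out at x≈0.58, with its tip top at about 0.262, so it is down. Now the grasp.

```bash
python3 -m pendant '[{"rx":0,"ry":0,"rz":0,"dx":0.04,"dy":-0.69,"dz":-0.5,"claw":1},{"rx":0,"ry":0,"rz":0,"dx":0,"dy":0,"dz":-1,"claw":1},{"rx":0,"ry":0,"rz":0,"dx":0,"dy":0,"dz":-1,"claw":1},{"rx":0,"ry":0,"rz":0,"dx":0,"dy":0,"dz":-1,"claw":1},{"rx":0,"ry":0,"rz":0,"dx":0,"dy":0,"dz":-1,"claw":1},{"rx":0,"ry":0,"rz":0,"dx":0,"dy":0,"dz":-1,"claw":1},{"rx":0,"ry":0,"rz":0,"dx":0,"dy":0,"dz":-1,"claw":1},{"rx":0,"ry":0,"rz":0,"dx":0,"dy":0,"dz":-0.6,"claw":1}]' && python3 -m pendant '[{"rx":0,"ry":0,"rz":0,"dx":0,"dy":0,"dz":-0.5,"claw":1},{"rx":0,"ry":0,"rz":0,"dx":0,"dy":0,"dz":0,"claw":0.6},{"rx":0,"ry":0,"rz":0,"dx":0,"dy":0,"dz":0,"claw":0.4},{"rx":0,"ry":0,"rz":0,"dx":0,"dy":0,"dz":0,"claw":0.2},{"rx":0,"ry":0,"rz":0,"dx":0,"dy":0,"dz":0,"claw":0.2},{"rx":0,"ry":0,"rz":0,"dx":0,"dy":0,"dz":0,"claw":0.2}]' 25
```

```text
t: 15.62
tool_pos: [0.5428, -0.0642, 0.0438]
orientation: [[-0.499, 0.867, -0.002], [0.867, 0.499, 0.0], [0.001, -0.001, -1.0]]
contact_force: [0.5, -0.1, 0.4]
width: 1.0
grip_force: 0.0
t: 16.38
tool_pos: [0.5439, -0.0654, 0.0266]
orientation: [[-0.498, 0.867, 0.001], [0.867, 0.498, -0.0], [-0.001, 0.001, -1.0]]
contact_force: [-1.2, 1.4, 8.4]
width: 0.7
grip_force: 25.0
```

```bash
python3 -m pendant '[{"rx":0,"ry":0,"rz":0,"dx":0,"dy":0,"dz":0.5,"claw":0.2},{"rx":0,"ry":0,"rz":0,"dx":0,"dy":0,"dz":1,"claw":0.2},{"rx":0,"ry":0,"rz":0,"dx":0,"dy":0,"dz":1,"claw":0.2},{"rx":0,"ry":0,"rz":-0.5,"dx":0,"dy":0,"dz":1,"claw":0.2},{"rx":0,"ry":0,"rz":-1,"dx":0.5,"dy":0,"dz":1,"claw":0.2},{"rx":0,"ry":0,"rz":-1,"dx":0.5,"dy":0.5,"dz":0.73,"claw":0.2},{"rx":0,"ry":0,"rz":-1,"dx":0,"dy":1,"dz":0,"claw":0.2},{"rx":0,"ry":0,"rz":0,"dx":0,"dy":1,"dz":0,"claw":0.2}]' && python3 -m pendant '[{"rx":0,"ry":0,"rz":0,"dx":0,"dy":1,"dz":0,"claw":0.2},{"rx":0,"ry":0,"rz":0,"dx":0,"dy":0.5,"dz":0,"claw":0.2},{"rx":0,"ry":0,"rz":0,"dx":0,"dy":0,"dz":0,"claw":0.2},{"rx":0,"ry":0,"rz":0,"dx":0,"dy":0,"dz":0,"claw":0.2}]' && python3 - <<'E'
from h import *; import pickle
c=cam('wrist'); save(c,'w3.png'); pickle.dump(c,open('w3.pkl','wb'))
s=cam('side'); save(s,'s3.png'); pickle.dump(s,open('s3.pkl','wb'))
im=np.zeros((480,800,3),np.uint8); im[:360,:400]=cv2.resize(c['image'],(480,360))[:,40:440]; im[:,400:]=cv2.resize(s['image'][230:390,260:393],(400,480),interpolation=2)
cv2.imwrite('pics/c3.png',im[...,::-1])
E
```

```text
t: 17.38
tool_pos: [0.5833, 0.0357, 0.2367]
orientation: [[-0.03, 1.0, 0.002], [1.0, 0.03, 0.0], [0.0, 0.002, -1.0]]
contact_force: [0.0, 0.2, -1.5]
width: 0.703
grip_force: 25.0
t: 17.88
tool_pos: [0.5833, 0.094, 0.2352]
orientation: [[-0.033, 0.999, 0.0], [0.999, 0.033, -0.0], [-0.0, 0.0, -1.0]]
contact_force: [-0.2, -1.3, -3.9]
width: 0.7
grip_force: 25.0
```

View pics/c3.png

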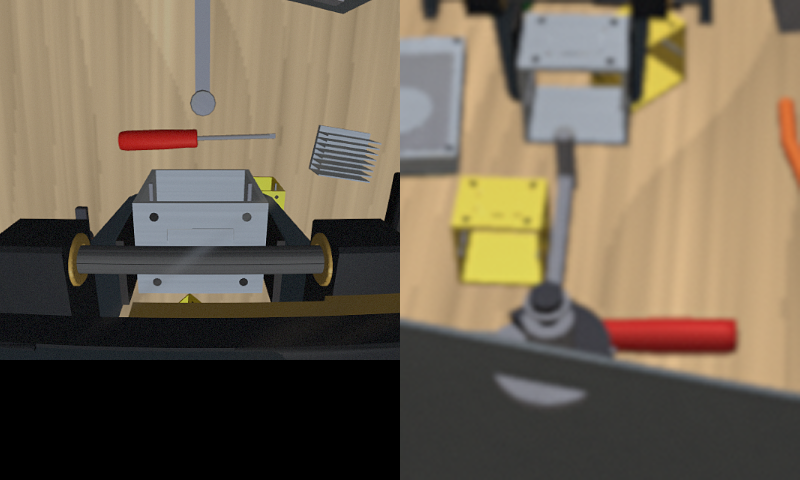

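The wrist view shows the tip at about (324,136) in the full image, with the bar running straight up from it. The cage mouth below is nearly aligned with the tip.

```bash
python3 - <<'E'
from h import *; import pickle
c=pickle.load(open('w3.pkl','rb')); W=cloud(c)
print('tip',pt(c,324,136))
m=(abs(W[...,2]-.232)<.01)&(W[...,1]>.17); 
for y in np.arange(.175,.26,.01):
    p=W[m&(abs(W[...,1]-y)<.005)&(abs(W[...,0]-.58)<.03)]
    if len(p): print(round(y,3),p[:,0].min().round(4),p[:,0].max().round(4),np.median(p[:,0]).round(4),np.median(p[:,2]).round(4))
m=(W[...,2]>.25)&(abs(W[...,0]-.58)<.02)&(abs(W[...,1]-.162)<.012); p=W[m]; print('post',p.mean(0),p.min(0),p.max(0))
m=(abs(W[...,0]-.583)<.06)&(abs(W[...,1]-.094)<.05)&(W[...,2]>.255)&(W[...,2]<.285); p=W[m]; print('cage roof',len(p),p.mean(0),cv2.minAreaRect((p[:,:2]*1000).astype(np.float32)))
E
```

```text
tip [0.58333152 0.1651041  0.26131321]
0.175 0.5791 0.5871 0.5829 0.2318
0.185 0.5788 0.5863 0.5826 0.2318
0.195 0.5781 0.5859 0.5821 0.2318
0.205 0.5778 0.5856 0.5816 0.2318
0.215 0.5776 0.5852 0.5815 0.2317
post [0.58330531 0.16478422 0.26157211] [0.57745769 0.15889876 0.25428863] [0.58922285 0.17044416 0.26355719]
cage roof 17953 [0.58404141 0.10113579 0.27088091] ((584.49755859375, 94.35211944580078), (88.12499237060547, 51.68896484375), 2.315591812133789)
```

```bash
python3 -m pendant '[{"rx":0,"ry":0,"rz":0,"dx":0,"dy":0.4,"dz":0,"claw":0.2},{"rx":0,"ry":0,"rz":0,"dx":0,"dy":0.4,"dz":0,"claw":0.2},{"rx":0,"ry":0,"rz":0,"dx":-0.015,"dy":0.4,"dz":0,"claw":0.2},{"rx":0,"ry":0,"rz":0,"dx":-0.015,"dy":0.4,"dz":0,"claw":0.2},{"rx":0,"ry":0,"rz":0,"dx":0,"dy":0,"dz":0,"claw":0.2}]' && python3 -m pendant '[{"rx":0,"ry":0,"rz":0,"dx":-0.015,"dy":0.4,"dz":0,"claw":0.2},{"rx":0,"ry":0,"rz":0,"dx":-0.015,"dy":0.4,"dz":0,"claw":0.2},{"rx":0,"ry":0,"rz":0,"dx":-0.015,"dy":0.4,"dz":0,"claw":0.2},{"rx":0,"ry":0,"rz":0,"dx":0,"dy":0.08,"dz":0,"claw":0.2},{"rx":0,"ry":0,"rz":0,"dx":0,"dy":0,"dz":0,"claw":0.2},{"rx":0,"ry":0,"rz":0,"dx":0,"dy":0,"dz":0,"claw":0.2}]'
```

```text
t: 18.6
tool_pos: [0.582, 0.1601, 0.2348]
orientation: [[-0.034, 0.999, -0.0], [0.999, 0.034, 0.0], [0.0, -0.0, -1.0]]
contact_force: [-0.4, -0.4, -1.7]
width: 0.699
grip_force: 25.0
t: 19.35
tool_pos: [0.5803, 0.2096, 0.2348]
orientation: [[-0.033, 0.999, -0.0], [0.999, 0.033, -0.0], [-0.0, -0.0, -1.0]]
contact_force: [-0.8, 0.5, -1.1]
width: 0.703
grip_force: 25.0
```

```bash
python3 -m pendant '[{"rx":0,"ry":0,"rz":0,"dx":0,"dy":0,"dz":-0.2,"claw":0.2},{"rx":0,"ry":0,"rz":0,"dx":0,"dy":0,"dz":-0.2,"claw":0.2},{"rx":0,"ry":0,"rz":0,"dx":0,"dy":0,"dz":-0.2,"claw":0.2},{"rx":0,"ry":0,"rz":0,"dx":0,"dy":0,"dz":-0.1,"claw":0.2},{"rx":0,"ry":0,"rz":0,"dx":0,"dy":0,"dz":-0.05,"claw":0.2},{"rx":0,"ry":0,"rz":0,"dx":0,"dy":0,"dz":0,"claw":0.2}]'>/dev/null; python3 chk.py;  python3 -m pendant '[{"rx":0,"ry":0,"rz":0,"dx":0,"dy":0,"dz":-0.05,"claw":0.2},{"rx":0,"ry":0,"rz":0,"dx":0,"dy":0,"dz":0,"claw":0.2}]' >/dev/null; python3 chk.py;python3 -m pendant '[{"rx":0,"ry":0,"rz":0,"dx":0,"dy":0,"dz":-0.025,"claw":0.2},{"rx":0,"ry":0,"rz":0,"dx":0,"dy":0,"dz":0,"claw":0.2}]' >/dev/null; python3 chk.py
```

```text
chk 0.5804 0.2099 0.2048 F [0.2, 0.1, -1.9]
chk 0.5803 0.2099 0.2028 F [-0.6, -0.4, -1.8]
chk 0.5803 0.2099 0.2018 F [0.3, 0.3, -2.9]
```

```bash
python3 -m pendant '[{"rx":0,"ry":0,"rz":0,"dx":0,"dy":0,"dz":-0.025,"claw":0.2},{"rx":0,"ry":0,"rz":0,"dx":0,"dy":0,"dz":0,"claw":0.2}]' >/dev/null; python3 chk.py; python3 -m pendant '[{"rx":0,"ry":0,"rz":0,"dx":0,"dy":0,"dz":-0.02,"claw":0.2},{"rx":0,"ry":0,"rz":0,"dx":0,"dy":0,"dz":0,"claw":0.2}]' >/dev/null; python3 chk.py || [ 1 ] ; python3 -m pendant '[{"rx":0,"ry":0,"rz":0,"dx":0,"dy":0,"dz":-0.015,"claw":0.2},{"rx":0,"ry":0,"rz":0,"dx":0,"dy":0,"dz":0,"claw":0.2}]' >/dev/null; python3 chk.py
```

```text
chk 0.5803 0.2099 0.2007 F [0.4, 0.6, -0.9]
chk 0.5803 0.2099 0.1999 F [-0.2, -0.5, -2.4]
chk 0.5804 0.2099 0.1995 F [-1.5, 0.2, 0.5]
```

```bash
python3 -m pendant '[{"rx":0,"ry":0,"rz":0,"dx":0,"dy":0,"dz":-0.01,"claw":0.2},{"rx":0,"ry":0,"rz":0,"dx":0,"dy":0,"dz":0,"claw":0.2}]' >/dev/null; python3 chk.py
```

```text
chk 0.5805 0.2099 0.1995 F [-3.1, -1.4, 5.5]
```

```bash
python3 -m pendant '[{"rx":0,"ry":0,"rz":0,"dx":0,"dy":0,"dz":0,"claw":0.2},{"rx":0,"ry":0,"rz":0,"dx":0,"dy":0,"dz":0,"claw":0.42},{"rx":0,"ry":0,"rz":0,"dx":0,"dy":0,"dz":0,"claw":0.45},{"rx":0,"ry":0,"rz":0,"dx":0,"dy":0,"dz":0,"claw":0.5},{"rx":0,"ry":0,"rz":0,"dx":0,"dy":0,"dz":0,"claw":0.6},{"rx":0,"ry":0,"rz":0,"dx":0,"dy":0,"dz":0,"claw":0.8},{"rx":0,"ry":0,"rz":0,"dx":0,"dy":0,"dz":0,"claw":1},{"rx":0,"ry":0,"rz":0,"dx":0,"dy":0,"dz":0,"claw":1}]' 5; python3 - <<'E'
from h import *
c=cam('wrist');s=cam('side')
im=np.zeros((480,800,3),np.uint8); im[:360,:400]=cv2.resize(c['image'],(480,360))[:,40:440]; im[:,400:]=cv2.resize(s['image'][230:390,260:393],(400,480),interpolation=2)
cv2.imwrite('pics/c4.png',im[...,::-1])
E
```

```text
t: 22.6
tool_pos: [0.5803, 0.2099, 0.199]
orientation: [[-0.033, 0.999, -0.0], [0.999, 0.033, 0.0], [0.0, -0.0, -1.0]]
contact_force: [0.5, 0.3, 0.2]
width: 1.001
grip_force: 0.0
```

View pics/c4.png

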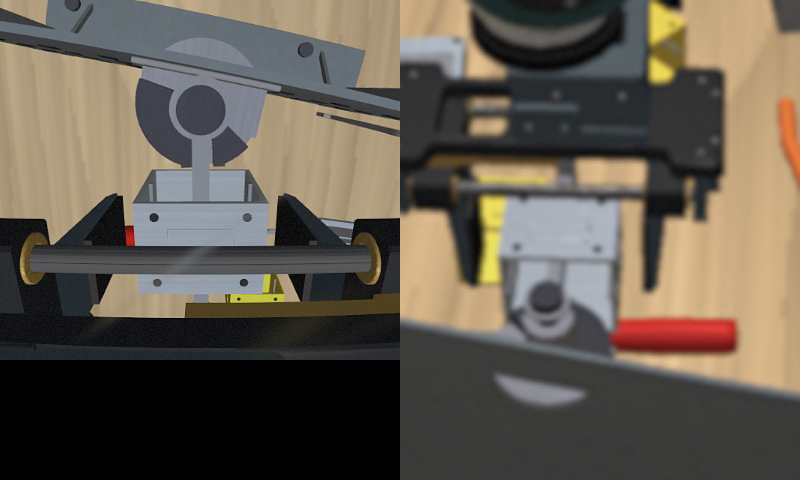

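The cage hangs level on the bar, at about (200,230) in the wrist crop, and the fingers are clear on both sides. I'll go straight up, then check.

```bash
python3 -m pendant '[{"rx":0,"ry":0,"rz":0,"dx":0,"dy":0,"dz":0.3,"claw":1},{"rx":0,"ry":0,"rz":0,"dx":0,"dy":0,"dz":0.6,"claw":1},{"rx":0,"ry":0,"rz":0,"dx":0,"dy":0,"dz":1,"claw":1},{"rx":0,"ry":0,"rz":0,"dx":0,"dy":0,"dz":1,"claw":1},{"rx":0,"ry":0,"rz":0,"dx":0,"dy":-1,"dz":1,"claw":1},{"rx":0,"ry":0,"rz":0,"dx":0,"dy":-1,"dz":0,"claw":1},{"rx":0,"ry":0,"rz":0,"dx":0,"dy":-1,"dz":0,"claw":1},{"rx":0,"ry":0,"rz":0,"dx":0,"dy":-0.5,"dz":0,"claw":1}]' && python3 -m pendant '[{"rx":0,"ry":0,"rz":0,"dx":0,"dy":0,"dz":0,"claw":1},{"rx":0,"ry":0,"rz":0,"dx":0,"dy":0,"dz":0,"claw":1}]' && python3 - <<'E'
from h import *
c=cam('wrist');save(c,'w5.png');W=cloud(c)
m=(W[...,2]>.225)&(W[...,2]<.245)&(abs(W[...,0]-.58)<.04)&(abs(W[...,1]-.21)<.035);p=W[m]
print(len(p),p.mean(0),p.std(0),cv2.minAreaRect((p[:,:2]*1000).astype(np.float32)))
q=p[abs(p[:,2]-np.median(p[:,2]))<.008];print('plane',np.linalg.lstsq(np.c_[q[:,:2]-q[:,:2].mean(0),np.ones(len(q))],q[:,2],rcond=None)[0])
m=(W[...,2]>.25)&(abs(W[...,0]-.58)<.02)&(abs(W[...,1]-.162)<.012);p=W[m];print('post',p.mean(0),p[:,2].max())
E
```

```text
t: 23.7
tool_pos: [0.5803, 0.0684, 0.356]
orientation: [[-0.032, 1.0, 0.001], [1.0, 0.032, 0.0], [0.0, 0.001, -1.0]]
contact_force: [0.4, -0.1, 0.1]
width: 1.0
grip_force: 0.0
t: 23.95
tool_pos: [0.5804, 0.0706, 0.3552]
orientation: [[-0.033, 0.999, 0.0], [0.999, 0.033, 0.0], [0.0, 0.0, -1.0]]
contact_force: [1.0, -1.1, 0.1]
width: 1.001
grip_force: 0.0
6098 [0.58171575 0.20295717 0.23473951] [0.01822716 0.01145512 0.00101756] ((581.908203125, 198.77577209472656), (64.7278823852539, 47.69287109375), 1.9428719282150269)
plane [-0.00083445  0.02455454  0.23474357]
post [0.58321991 0.16435804 0.26129705] 0.2637995631972622
```

View pics/w5.png

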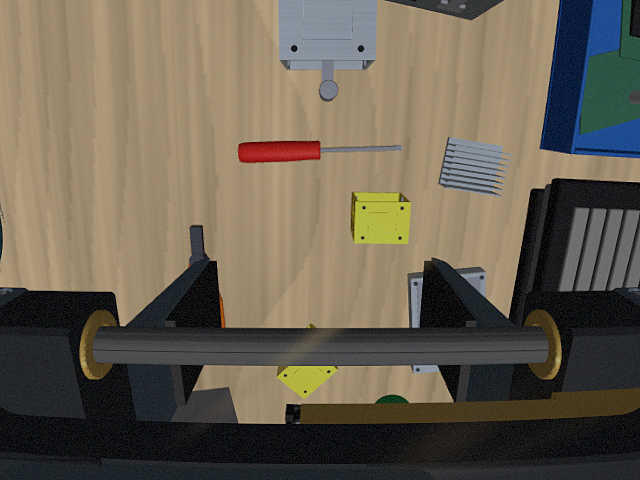

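The cage hangs level at (328,30) behind the tip at (328,90), with its roof top at 0.2347 m, which is the bar top plus 3 mm. The robot is clear of everything.

```bash
python3 -c "
from workcell import sign_off; print(sign_off())"
```

```text
the job is handed in; nothing more can be done
None
```

The hook is locked in its slot at about 1.75 rad, found by feel at about 10 N, and the grey cage hangs level on the bar about 70 mm from the pivot; the job is handed in at about 24 s, with no verdict shown.

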